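Line up clay tiles on the drying board

TASK

Push the two unfired clay tiles along the drying board until they lie snug against its dark batten, completing the row: the hexagonal tile with one flat side flush on the batten and centred on the red marker, the round tile centred on the blue marker. They are unfired and chip easily, so only push them, never pick them up or tip them, and leave the finished tile and everything else where it is.

Things in the scene. Friction and masses are not known exactly. Their poses are not given: they have to be found in the camera images.
- board: Fixed pale plywood drying board lying flat, 240 mm deep (x) by 480 mm wide (y), its top surface 15 mm above the table. Along its far edge runs a straight dark wooden batten (the stop), 22 mm thick, standing 16 mm above the board's top, over the whole width. Origin: table level, under the middle of the batten's near face; x points across the batten away from the robot, y along the batten, z up. The board's surface reaches from x = -210 mm to the batten's near face at x = 0.
- red_mark: Red marker for the hexagonal tile: a fixed block 14 mm wide and 6 mm high on top of the batten, with a thin red line painted 70 mm out over the board towards the robot. Origin on the line's centre, at the foot of the batten's near face, at the height of the board's top; x points across the batten away from the robot, y along the batten. It may be on the left or the right half.
- blue_mark: Blue marker for the round tile: same shape and axes as the red one. Origin on the line's centre, at the foot of the batten's near face, at the height of the board's top.
- hex_tile: Loose hard brown unfired clay tile, regular hexagon, 80 mm over the flats (92 mm over the corners), 14 mm thick, about 140 g, lying flat on the board some 10 to 14 cm out from the batten, roughly opposite the red marker and turned by no more than 17 degrees from square to the batten. Origin: centre of its underside; its x axis is square to one pair of flat sides, z up.
- round_tile: Loose hard brown unfired clay disc, 84 mm diameter, 14 mm thick, about 140 g, lying flat on the board some 10 to 14 cm out from the batten, roughly opposite the blue marker. Origin: centre of its underside, z up.
- done_tile: Finished paler hexagonal tile of the same size, loose, already lying against the batten between the two markers; leave alone. Origin: centre of its underside.
- slip_jar: White jar with a cork lid, 54 mm diameter, 70 mm high, standing on the table just beyond the batten; leave alone. Origin: centre of its underside.
- brush: Flat brush lying on the table to the right of the board, bristles away from the robot; leave alone. Origin: near its middle, on the table.
- cup: Blue cup, 70 mm diameter, 80 mm high, to the right of the board; leave alone. Origin: centre of its underside.
- smoother: Wooden smoothing block 90 x 45 x 28 mm on the table to the left of the board; leave alone. Origin: centre of its underside.
- stamp: Dark wooden hand stamp, 44 mm diameter, 90 mm high, standing to the left of the board; leave alone. Origin: centre of its underside.
Mind the look-alikes: they are no part of the job. What is shaped like the round_tile but green or pink is not meant.

How it is judged:
By the outcome, as a careful person would: the job done as asked, in the order asked, and still so for the second after the job is handed in, with the robot touching nothing.
It also fails if it takes over 72 s, if anything falls off the work surface, if the arm or the gripper's body presses on something with over 40 N, if the wrist force passes 120 N, or if a joint passes its speed limit or range.

ROBOT

A 7-joint arm with a two-finger parallel gripper is mounted at the origin on the work surface. World frame = base frame: x ahead of the robot, y to its left, z up, the work surface at z = 0. Lengths are in mm, angles in rad, forces in N, time in s.
With the tool pointing down it reaches from about 425 to 1025 mm from the base axis. Payload 3.6 kg.
Tool frame: the origin (TCP) lies midway between the tips of the shut fingers; the grasp point (between the pads) lies 19 mm behind it; z points along the fingers, y is the direction in which the jaws open and shut (so a half turn about z gives the same grasp; the last joint's range is limited). The gripper opens to 85 mm and grips with 20 to 120 N. Pads are 22 mm wide; open, the fingers measure 114 mm over their backs; the gripper's body (76 mm by 85 mm) begins 54 mm behind the grasp point. The pads swing forward as they close: fully open they stand 13 mm farther back than shut.
Start: joints at [-1.26, 0.591, 0.048, 1.609, -0.033, 0.943, -0.034], TCP at [284.86, 666.697, 231.302] pointing down, gripper open.
Joint ranges: [-2.69, 2.69], [-0.47, 2.24], [-1.27, 1.36], [0.19, 2.51], [-1.53, 4.68], [0.08, 2.07], [-3.09, 3.09]. Speed limits (rad/s): [2.57, 2.57, 3.14, 3.14, 3.14, 3.14, 3.14].

INTERFACE

Orientations are given as a unit quaternion [w, x, y, z].
In Python, from cell import manip gives the robot as it stands. The module is installed in compiled form; this text tells all that it offers.
- The arm moves only by the shell command python3 -m pendant 'ROWS'. ROWS is text: rows parted by semicolons, each of 7 numbers parted by spaces: the finger opening in m, from 0 to 0.0854, then the shift along the world's x, y, z in m, then the turn, a rotation vector about the world's x, y, z in rad. A call has 1 to 12 rows; each row shifts and turns the commanded pose from where the row before left it; what a row does not reach is not made up. A row lasts 1/10 s, in which the tool goes at most 50 mm and 8.59 degrees, less where a joint would pass 70% of its speed; a pose out of reach is approached as far as the arm can. A call with a gripper value outside its range is refused whole. The fingers move at their own pace and stop on an object; the grip force is fixed at half the most. Time passes only in rows, so rows that do not move let the fingers close. It gives the time, the measured TCP pose, the force and the opening at its end, in the units of the state.
- manip.get_obs(): the state, without advancing time (a new reading comes with each control period).
- manip.snapshot(name): name is "scene" or "top" or "wrist"; returns the picture (400x640x3 uint8, red, green, blue); there is no depth.
- manip.camera_params(name): a dict with "camera_matrix" (3x3 intrinsics, pixels), "position" and "attitude" of the camera in the world; the wrist camera has in their place "hand_eye" (4x4, takes a point from camera to tool coordinates, whose origin is the TCP and whose axes are the flange's). Camera axes: x right, y down, z forward; pixel columns grow to the right and rows downward; lengths in mm; the calibration is good to about 2 mm. The wrist camera is an equidistant fisheye: a pixel r from the principal point sees the ray r / f radians off the axis. A picture is of the moment at which its call begins: read the wrist's pose just before it. camera_params takes no time and is no camera call.
- manip.job_done(): hands the job in, once; it reports no verdict.
The state is a dict: "clock": time; "joint_pos": joint angles; "qvel": joint speeds; "joint_efforts": joint torques, N m; "tcp_pos": TCP position; "tcp_rot": TCP orientation; "wrist_force": force on the tool from outside, world axes, zero at the start; "wrist_torque": the same for the moment, N m; "opening": opening from 0.0 (shut) to 1.0 (fully open).
Only numpy, scipy, OpenCV 4.12 (cv2) and the standard library are available. Lean on these libraries where they do the work, as an engineer would, in place of code of your own. Each camera call takes 0.05 s, during which the arm holds its last target.

## Working session

There is one attempt and no reset: what is moved stays moved. The work goes in short steps, Python scripts to look and compute and a shell command to move; the robot and the scene stay as the last step left them, time stands still between calls to the robot, and variables do not carry over. Pictures are saved under pics/ and viewed, and the job is handed in when it is done.

```bash
mkdir -p pics; python3 - <<'E'
from cell import manip
import cv2
print(manip.get_obs())
for n in ["scene","top","wrist"]:
    print(n,manip.camera_params(n))
for n in ["top","scene"]:
    cv2.imwrite(f"pics/{n}0.png",manip.snapshot(n)[:,:,::-1])
E
```

```text
{'clock': 0.0, 'joint_pos': array([-1.26049539,  0.59211303,  0.0483235 ,  1.60981668, -0.03330298,
        0.94274293, -0.03370056]), 'qvel': array([ 0.00093647,  0.00135529,  0.00079667, -0.00197953, -0.00160464,
       -0.00213944, -0.00089904]), 'joint_efforts': array([ 4.94983906e-04, -5.48673284e+01,  1.54643007e+00, -1.98123085e+01,
        9.32597351e-03,  8.57211999e-03, -4.46733850e-06]), 'tcp_pos': array([284.54338951, 665.92090538, 230.14809151]), 'tcp_rot': array([-1.60077120e-04,  2.00502657e-01,  9.79692498e-01, -1.12602550e-03]), 'wrist_force': array([ 0.62773654, -0.28059157, -0.26317677]), 'wrist_torque': array([ 0.0374632 ,  0.00776413, -0.01313243]), 'opening': 0.9990879395329749}
scene {'camera_matrix': array([[404.99005568,   0.        , 316.88363769],
       [  0.        , 404.99005568, 197.67228825],
       [  0.        ,   0.        ,   1.        ]]), 'position': array([1109.01704118, -133.36894979,  924.92158057]), 'attitude': array([-0.21131228,  0.75756657,  0.59662772, -0.15961004])}
top {'camera_matrix': array([[496.3042238 ,   0.        , 322.80497825],
       [  0.        , 496.3042238 , 203.85227151],
       [  0.        ,   0.        ,   1.        ]]), 'position': array([ 454.04098104,   -4.69346132, 1435.66940567]), 'attitude': array([ 0.02982705, -0.6992593 ,  0.71367081, -0.02864887])}
wrist {'camera_matrix': array([[309.70691629,   0.        , 320.25944003],
       [  0.        , 309.70691629, 198.29731657],
       [  0.        ,   0.        ,   1.        ]]), 'hand_eye': array([[-6.00802244e-04, -9.59662690e-01, -2.81153270e-01,
         7.16924727e+01],
       [ 9.99999819e-01, -5.82113024e-04, -1.49989311e-04,
        -5.32418149e-01],
       [-1.97238348e-05, -2.81153310e-01,  9.59662866e-01,
        -1.41746951e+02],
       [ 0.00000000e+00,  0.00000000e+00,  0.00000000e+00,
         1.00000000e+00]])}
```

View pics/top0.png

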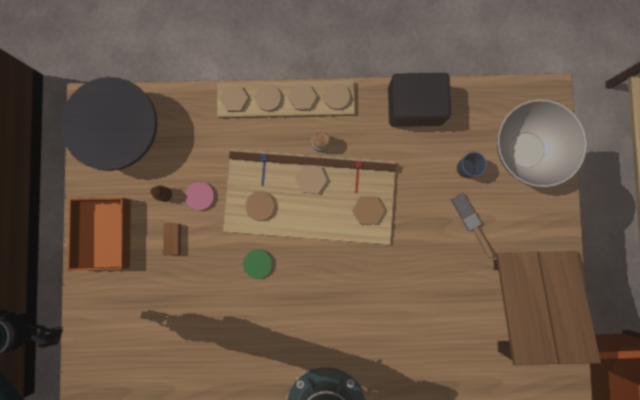

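View pics/scene0.png

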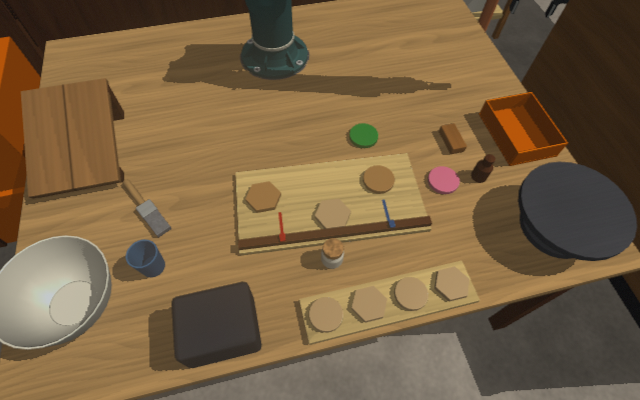

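The top view shows these candidates.
- **Round:** brown disc on the board (260,206). Look-alikes are green (258,264), pink (200,196), and the discs on the far plank (268,97) and (337,97).
- **Hex:** brown hexagon (369,210). Look-alikes are the paler done tile (312,179) and the plank hexagons (235,97) and (302,97).

I choose the brown pair on the board and will check that choice in a close crop.

```bash
python3 - <<'E'
import cv2
i=cv2.imread("pics/top0.png")[140:255,215:405]
cv2.imwrite("pics/top0c.png",cv2.resize(i,None,fx=4.2,fy=4.2,interpolation=cv2.INTER_CUBIC))
i=cv2.imread("pics/scene0.png")[140:275,225:445]
cv2.imwrite("pics/scene0c.png",cv2.resize(i,None,fx=3.6,fy=3.6,interpolation=cv2.INTER_CUBIC))
E
```

```text
(no output)
```

View pics/top0c.png

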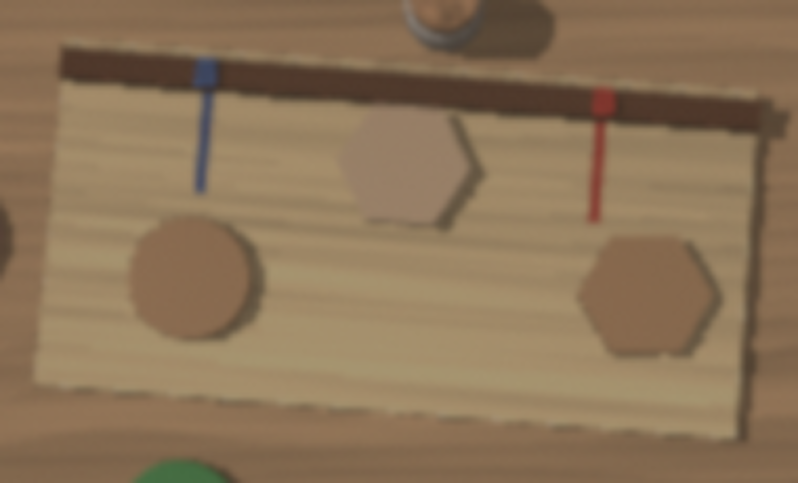

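View pics/scene0c.png

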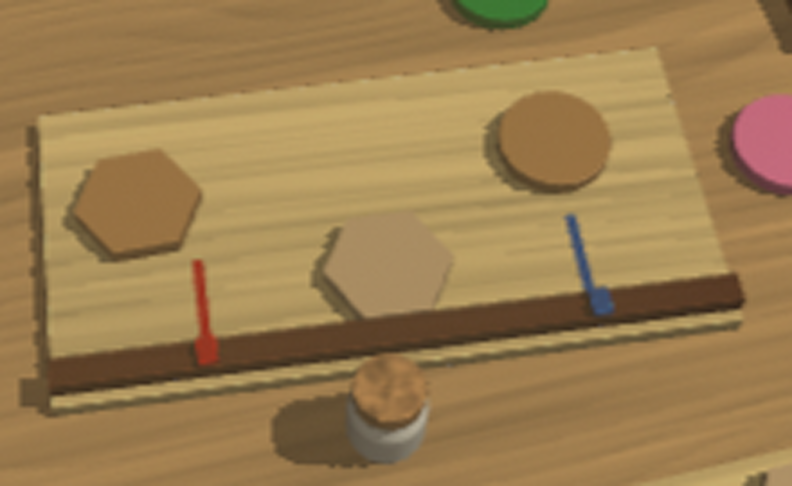

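The crop confirms the choice: both tiles are brown and on the board, with the round one opposite blue and the hex opposite red. Next I measure them.

```bash
cat > h.py <<'E'
import numpy as np, cv2
from scipy.spatial.transform import Rotation as R
from cell import manip
def rot(q): return R.from_quat([q[1],q[2],q[3],q[0]]).as_matrix()
def px2w(name,uv,z,pose=None):
    c=manip.camera_params(name);K=c["camera_matrix"]
    uv=np.atleast_2d(np.array(uv,float)); a=(uv[:,0]-K[0,2])/K[0,0]; b=(uv[:,1]-K[1,2])/K[1,1]
    if name=="wrist":
        r=np.hypot(a,b); s=np.where(r>1e-9,np.sin(r)/np.maximum(r,1e-9),1)
        d=np.stack([a*s,b*s,np.cos(r)],1)
        T=c["hand_eye"]; tp,tq=pose; M=rot(tq)
        o=tp+M@T[:3,3]; d=d@T[:3,:3].T@M.T
    else:
        d=np.stack([a,b,np.ones_like(a)],1)@rot(c["attitude"]).T; o=c["position"]
    t=(z-o[2])/d[:,2]
    return (o+t[:,None]*d)[:,:2]
E
python3 - <<'E'
from h import *
np.set_printoptions(precision=1,suppress=True)
def top(p): return (np.array(p)+.5)/4.2-.5+np.array([215,140])
def sc(p): return (np.array(p)+.5)/3.6-.5+np.array([225,140])
T=lambda p,z:px2w("top",top(p),z)
S=lambda p,z:px2w("scene",sc(p),z)
# top
print("round top",T([189,277],29),"scene",S([554,140],29))
hx=[[578,296],[613,236],[683,236],[720,297],[688,355],[613,355]]
print("hex",T(np.mean(hx,0),29)); print(T(hx,29))
print("done",T([404,166],29),S([387,265],29))
hs=[[72,205],[96,159],[161,150],[202,196],[180,247],[118,256]]
print("hexS",S(np.mean(hs,0),29));print(S(hs,29))
print("red line",T([[600,122],[594,221]],15),S([[198,261],[206,337]],15))
print("blue line",T([[210,92],[200,193]],15),S([[571,216],[592,288]],15))
print("blocks",T([[206,73],[603,102]],37),S([[206,350],[601,302]],37))
print("batten top near edge",T([[62,80],[757,131]],31),S([[50,360],[738,274]],31))
E
```

```text
round top [[569.5 176.2]] scene [[574.7 174.9]]
hex [[ 550.3 -134.9]]
[[ 551.2  -86.8]
 [ 591.5 -111.5]
 [ 590.5 -158.9]
 [ 548.5 -182.7]
 [ 509.8 -159.9]
 [ 510.8 -109.4]]
done [[642.2  29.3]] [[647.4  28.3]]
hexS [[ 556.7 -131.9]]
[[ 548.1 -178.2]
 [ 513.4 -155.4]
 [ 516.6 -108. ]
 [ 562.2  -86.5]
 [ 599.8 -109.6]
 [ 596.8 -153.1]]
red line [[ 671.8 -105.7]
 [ 603.4  -99.8]] [[ 606.   -98.9]
 [ 665.9 -105. ]]
blue line [[698.2 162.3]
 [628.3 169.9]] [[632.1 171.1]
 [691.5 166.8]]
blocks [[ 707.5  162.3]
 [ 682.  -106.6]] [[ 686.  -107.5]
 [ 713.3  162. ]]
batten top near edge [[ 705.8  261.2]
 [ 660.9 -211.1]] [[ 666.1 -210.4]
 [ 712.1  264.3]]
```

```bash
python3 -m pendant '0.06 0.022 -0.035 0 0 0 0.0258;0.06 0.022 -0.035 0 0 0 0.0258;0.06 0.022 -0.035 0 0 0 0.0258;0.06 0.022 -0.035 0 0 0 0.0258;0.06 0.022 -0.035 0 0 0 0.0258;0.06 0.022 -0.035 0 0 0 0.0258;0.06 0.022 -0.035 0 0 0 0.0258;0.06 0.022 -0.035 0 0 0 0.0258;0.06 0.022 -0.035 0 0 0 0.0258;0.06 0.022 -0.035 0 0 0 0.0258;0.06 0.022 -0.035 0 0 0 0.0258;0.06 0.022 -0.035 0 0 0 0.0258'
python3 -m pendant '0.06 -0.006 -0.035 0 0 0 0;0.06 -0.006 -0.035 0 0 0 0;0.06 -0.006 -0.035 0 0 0 0;0.06 -0.006 -0.035 0 0 0 0;0.06 -0.006 -0.035 0 0 0 0;0.06 -0.006 -0.035 0 0 0 0;0.06 -0.006 -0.035 0 0 0 0;0.06 -0.006 -0.035 0 0 0 0;0.06 -0.006 -0.035 0 0 0 0;0.06 -0.006 -0.035 0 0 0 0;0.06 0 0 0 0 0 0'
```

```text
clock: 1.3
tcp_pos: [549.2, 245.0, 230.9]
tcp_rot: [-0.0, 0.047, 0.999, -0.0]
wrist_force: [0.9, -0.6, 0.3]
opening: 0.707
clock: 2.4
tcp_pos: [487.0, -109.1, 231.1]
tcp_rot: [-0.001, 0.052, 0.999, -0.001]
wrist_force: [-0.4, 0.6, 0.4]
opening: 0.705
```

```bash
python3 - <<'E'
from h import *
import json
o=manip.get_obs(); im=manip.snapshot("wrist")
np.savez("w1.npz",p=o["tcp_pos"],q=o["tcp_rot"]); print(o["tcp_pos"],o["tcp_rot"])
cv2.imwrite("pics/w1.png",im[:,:,::-1])
cv2.imwrite("pics/w1c.png",cv2.resize(im[:,:,::-1],(800,500),interpolation=cv2.INTER_CUBIC))
E
```

```text
[ 486.99894674 -109.11670356  231.12690171] [-6.17796691e-04  5.16642226e-02  9.98663384e-01 -1.36803930e-03]
```

View pics/w1c.png

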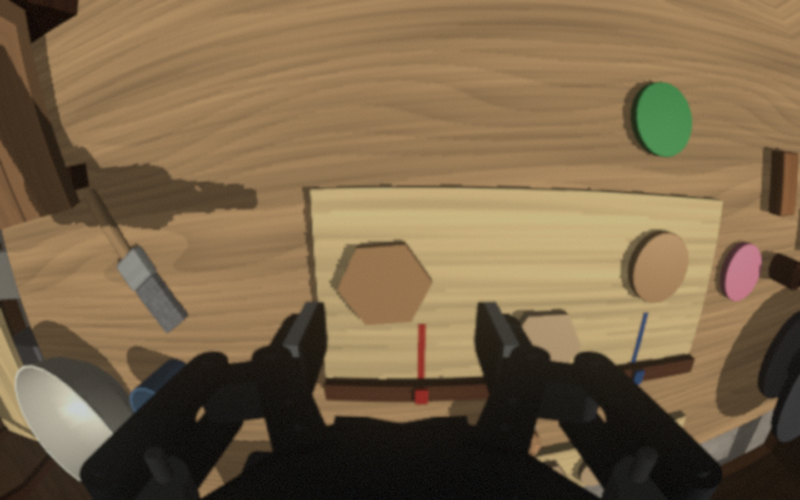

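```bash
python3 - <<'E'
from h import *
im=cv2.imread("pics/w1.png")
cv2.imwrite("pics/w1d.png",cv2.resize(im[180:330,250:450],None,fx=4,fy=4,interpolation=cv2.INTER_CUBIC))
E
```

```text
(no output)
```

View pics/w1d.png

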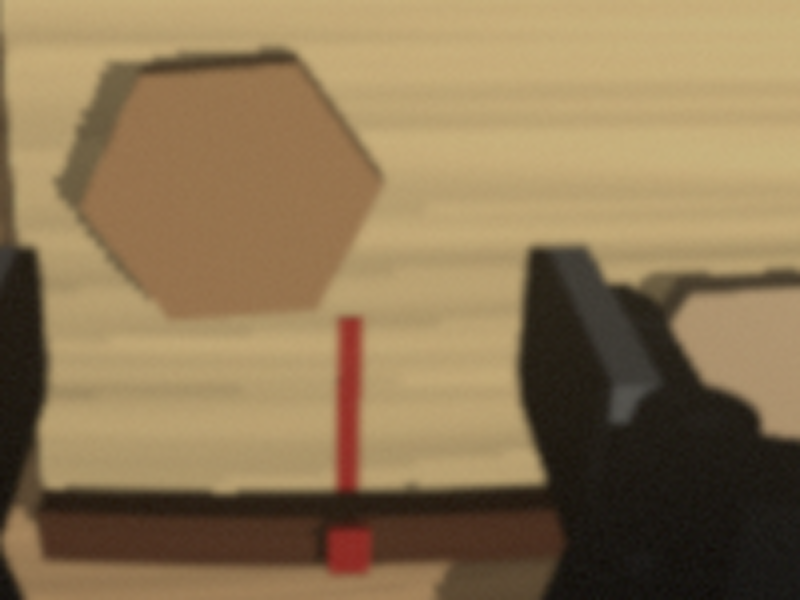

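```bash
python3 - <<'E'
from h import *
np.set_printoptions(precision=1,suppress=True)
d=np.load("w1.npz"); pose=(d["p"],d["q"])
W=lambda p,z:px2w("wrist",(np.array(p)+.5)/4-.5+np.array([250,180]),z,pose)
h=W([[80,203],[143,71],[297,62],[384,180],[318,308],[167,318]],29)
print(h,h.mean(0)); 
c=h-h.mean(0); a=np.degrees(np.arctan2(c[:,1],c[:,0])); print(a, (a+30)%60-30)
print("red",W([[349,317],[347,492]],15))
print("batten foot",W([[47,491],[545,487]],15), "topnear",W([[42,514],[550,510]],31))
E
```

```text
[[ 549.3 -178.2]
 [ 510.1 -153.3]
 [ 512.  -108.6]
 [ 551.   -86.5]
 [ 591.5 -110. ]
 [ 590.4 -157.2]] [ 550.7 -132.3]
[ -91.8 -152.6  148.5   89.6   28.7  -32.1] [28.2 27.4 28.5 29.6 28.7 27.9]
red [[ 603.  -100.7]
 [ 672.6 -107. ]]
batten foot [[ 663.4 -212.4]
 [ 680.1  -37. ]] topnear [[ 662.  -211.1]
 [ 678.5  -38.2]]
```

```bash
python3 -m pendant '0.06 -0.007 -0.0085 -0.03 0 0 0.005;0.06 -0.007 -0.0085 -0.03 0 0 0.0045;0.06 0 0 -0.035 0 0 0;0.06 0 0 -0.035 0 0 0;0.06 0 0 -0.035 0 0 0;0.06 0 0 -0.025 0 0 0;0.06 0 0 -0.015 0 0 0;0.06 0 0 -0.01 0 0 0;0.06 0 0 0 0 0 0;0.06 0 0 0 0 0 0'
python3 - <<'E'
from h import *
o=manip.get_obs(); im=manip.snapshot("wrist"); print(o["tcp_pos"],o["tcp_rot"])
cv2.imwrite("pics/w2.png",cv2.resize(im[:,:,::-1],(800,500),interpolation=cv2.INTER_CUBIC))
s=manip.snapshot("scene")[110:270,220:420]; cv2.imwrite("pics/s2.png",cv2.resize(s[:,:,::-1],None,fx=3.5,fy=3.5,interpolation=cv2.INTER_CUBIC))
E
```

```text
clock: 3.45
tcp_pos: [475.3, -119.7, 16.6]
tcp_rot: [0.0, 0.042, 0.999, 0.0]
wrist_force: [0.0, -0.0, 0.3]
opening: 0.703
[ 475.33148397 -119.74556578   16.5860231 ] [2.87173357e-04 4.19114946e-02 9.99121276e-01 1.38907103e-04]
```

View pics/w2.png

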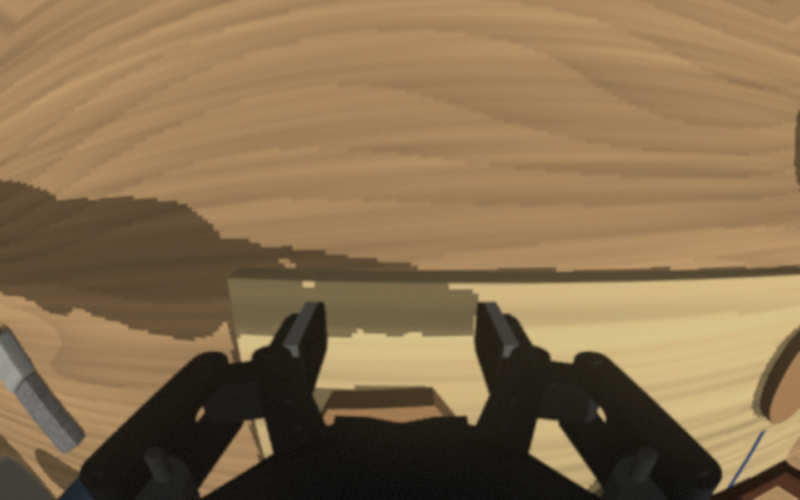

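View pics/s2.png

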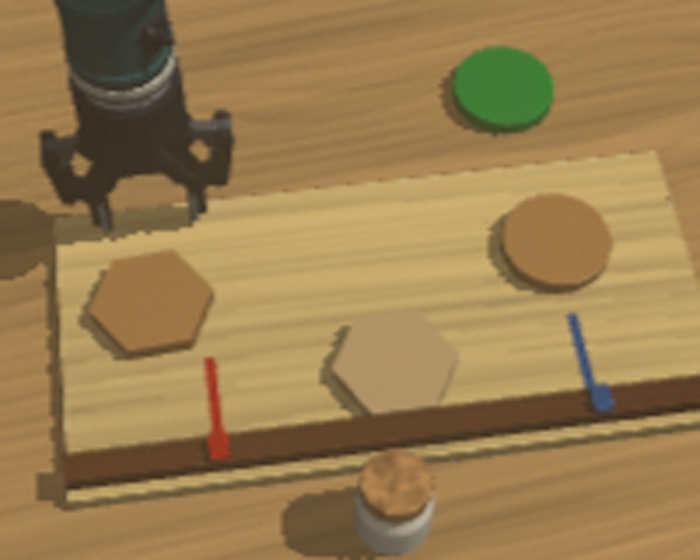

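```bash
python3 -m pendant '0.06 0 -0.0065 -0.001 0 0 -0.011;0.06 0.009 -0.0009 0 0 0 0;0.06 0.009 -0.0009 0 0 0 0;0.06 0.009 -0.0008 0 0 0 0;0.06 0.005 -0.0004 0 0 0 0;0.06 0.004 -0.0004 0 0 0 0;0.06 0.004 0 0 0 0 0;0.06 0.005 0.002 0 0 0 0;0.06 0.005 0.002 0 0 0 0;0.06 0.005 0.002 0 0 0 0;0.06 0 0 0 0 0 0'
python3 - <<'E'
from h import *
o=manip.get_obs(); im=manip.snapshot("wrist"); print(o["tcp_pos"],o["tcp_rot"],o["wrist_force"])
cv2.imwrite("pics/w3.png",cv2.resize(im[150:,120:520,::-1],(800,500),interpolation=cv2.INTER_CUBIC))
s=manip.snapshot("scene")[110:270,220:420]; cv2.imwrite("pics/s3.png",cv2.resize(s[:,:,::-1],None,fx=3.5,fy=3.5,interpolation=cv2.INTER_CUBIC))
E
```

```text
clock: 4.65
tcp_pos: [531.3, -123.5, 15.3]
tcp_rot: [0.001, 0.047, 0.999, 0.0]
wrist_force: [-0.1, 0.5, -0.0]
opening: 0.703
[ 531.33763673 -123.51019225   15.34922567] [9.12442513e-04 4.72008884e-02 9.98884992e-01 1.25578323e-04] [-0.13249976  0.54329811 -0.03096792]
```

View pics/w3.png

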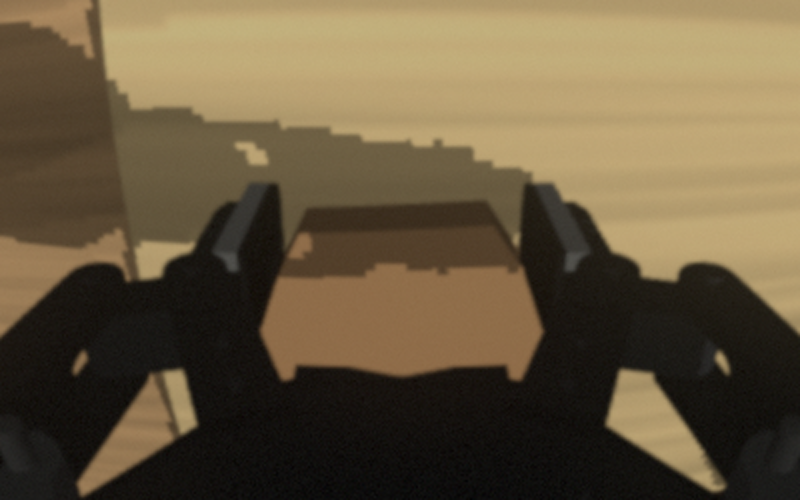

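View pics/s3.png

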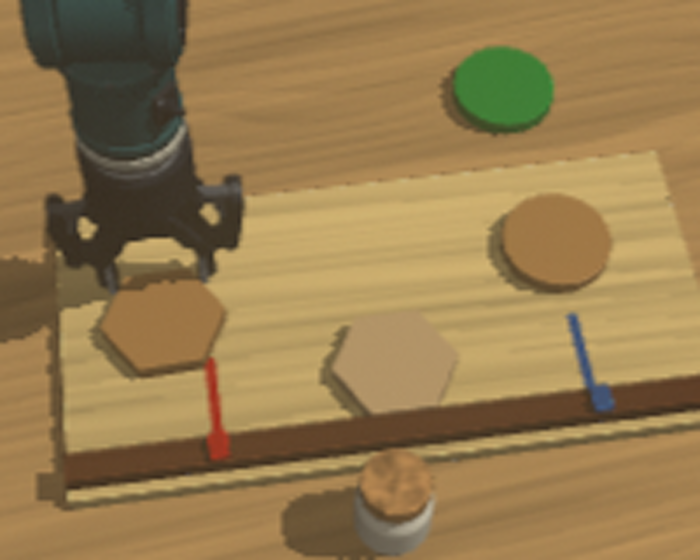

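```bash
python3 -m pendant '0.06 0.0053 0.0025 0 0 0 0;0.06 0.0053 0.0025 0 0 0 0;0.06 0.0053 0.0025 0 0 0 0;0.06 0.0053 0.0025 0 0 0 0;0.06 0.0053 0.0025 0 0 0 0;0.06 0.0053 0.0025 0 0 0 0;0.06 0.0053 0.0025 0 0 0 0;0.06 0.0053 0.0025 0 0 0 0;0.06 0.0053 0.0025 0 0 0 0;0.06 0.005 0.0025 0 0 0 0;0.06 0 0 0 0 0 0'
cat > look.py <<'E'
from h import *
import sys
n=sys.argv[1]; x,y=int(sys.argv[2]),int(sys.argv[3])
o=manip.get_obs(); print(o["tcp_pos"],o["tcp_rot"],o["wrist_force"])
for c in ["wrist","top","scene"]:
    im=manip.snapshot(c)[:,:,::-1]; cv2.imwrite(f"pics/{n}_{c}.png",im)
    if c=="wrist": v=im[150:,120:520]
    elif c=="top": v=im[140:230,x:x+100]
    else: v=im[150:250,y:y+110]
    v=cv2.resize(v,(400,400*v.shape[0]//v.shape[1]) if c!="wrist" else (800,300),interpolation=cv2.INTER_CUBIC) if 0 else v
    globals()[c]=v
a=cv2.resize(top,(400,360),interpolation=cv2.INTER_CUBIC); b=cv2.resize(scene,(396,360),interpolation=cv2.INTER_CUBIC)
cv2.imwrite(f"pics/{n}.png",np.hstack([a,b]))
np.savez(n+".npz",p=o["tcp_pos"],q=o["tcp_rot"])
E
python3 look.py l4 310 230
```

```text
clock: 5.85
tcp_pos: [584.1, -98.4, 15.4]
tcp_rot: [0.001, 0.047, 0.999, 0.0]
wrist_force: [0.5, 0.5, 0.3]
opening: 0.7
[584.07380458 -98.44741785  15.40909179] [9.73061455e-04 4.72974530e-02 9.98880357e-01 1.88693851e-04] [0.53849458 0.48295919 0.33134347]
```

View pics/l4.png

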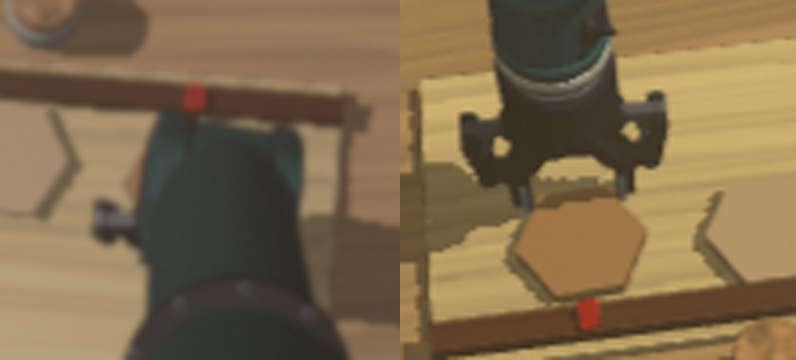

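View pics/l4_wrist.png

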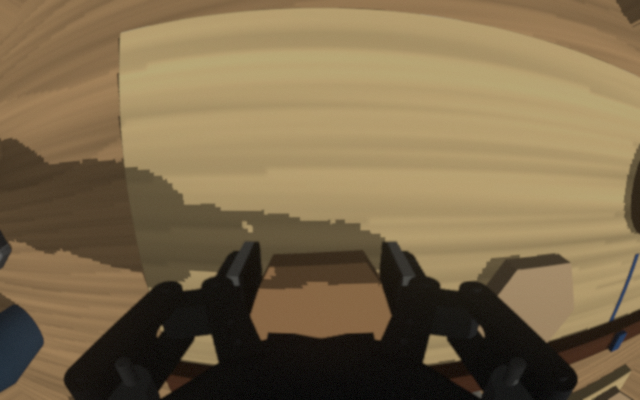

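```bash
python3 - <<'E'
from h import *
im=cv2.imread("pics/l4_scene.png")[195:255,255:315]
cv2.imwrite("pics/l4z.png",cv2.resize(im,None,fx=10,fy=10,interpolation=cv2.INTER_CUBIC))
E
```

```text
(no output)
```

View pics/l4z.png

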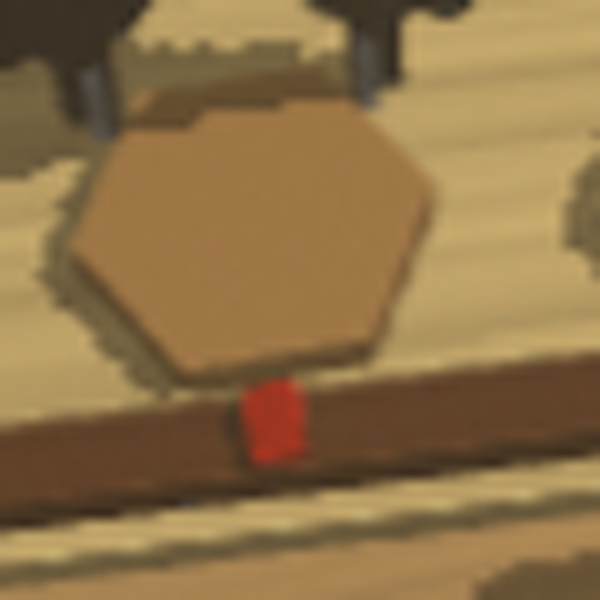

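```bash
python3 - <<'E'
from h import *
np.set_printoptions(precision=1,suppress=True)
S=lambda p,z:px2w("scene",(np.array(p)+.5)/10-.5+np.array([255,195]),z)
ex=np.array([.9955,-.0949]);ey=np.array([.0949,.9955])
B=lambda w:np.stack([w@ex,w@ey],1)
blk=B(S([[277,424]],37)); print("block",blk)
h=B(S([[70,240],[182,373],[372,345],[433,192],[330,68],[133,110]],29))
print(h-blk); print("ctr via LR corners",h[[0,3]].mean(0)-blk, "front", h[[1,2]]-blk)
print("tilt front", np.degrees(np.arctan2(h[2,0]-h[1,0],h[2,1]-h[1,1])),"LR",np.degrees(np.arctan2(h[3,0]-h[0,0],h[3,1]-h[0,1])))
E
```

```text
block [[693.5 -41.1]]
[[ -61.2  -46.1]
 [ -20.7  -21.7]
 [ -21.8   25.1]
 [ -62.2   45.1]
 [-101.6   23.4]
 [ -96.2  -27.5]]
ctr via LR corners [[-61.7  -0.5]] front [[-20.7 -21.7]
 [-21.8  25.1]]
tilt front -1.3716671016163666 LR -0.6204534669049542
```

```bash
python3 -m pendant '0.06 0.003 -0.0003 0 0 0 0;0.06 0.003 -0.0003 0 0 0 0;0.06 0.002 -0.0002 0 0 0 0;0.06 0 0 0 0 0 0'
python3 -m pendant '0.06 0.001 -0.0001 0 0 0 0;0.06 0 0 0 0 0 0'
python3 -m pendant '0.06 0.001 -0.0001 0 0 0 0;0.06 0 0 0 0 0 0'
python3 -m pendant '0.06 0.001 -0.0001 0 0 0 0;0.06 0 0 0 0 0 0'
```

```text
clock: 6.4
tcp_pos: [591.1, -100.2, 15.3]
tcp_rot: [0.0, 0.048, 0.999, -0.0]
wrist_force: [-0.4, 0.3, -0.3]
opening: 0.706
clock: 6.6
tcp_pos: [591.5, -100.2, 15.3]
tcp_rot: [-0.0, 0.048, 0.999, -0.0]
wrist_force: [-0.8, 0.0, -0.4]
opening: 0.705
clock: 6.8
tcp_pos: [592.6, -100.3, 15.3]
tcp_rot: [-0.0, 0.048, 0.999, -0.0]
wrist_force: [-0.5, -0.5, -0.3]
opening: 0.705
clock: 7.0
tcp_pos: [593.7, -100.4, 15.3]
tcp_rot: [0.0, 0.048, 0.999, -0.0]
wrist_force: [-0.9, -0.0, -1.2]
opening: 0.701
```

```bash
python3 -m pendant '0.06 0.001 0 0 0 0 0;0.06 0 0 0 0 0 0'
python3 -m pendant '0.06 0.001 0 0 0 0 0;0.06 0 0 0 0 0 0'
python3 look.py l5 310 230
python3 - <<'E'
from h import *
im=cv2.imread("pics/l5_scene.png")[195:255,255:315]
cv2.imwrite("pics/l5z.png",cv2.resize(im,None,fx=10,fy=10,interpolation=cv2.INTER_CUBIC))
E
```

```text
clock: 7.2
tcp_pos: [594.5, -100.3, 15.2]
tcp_rot: [-0.0, 0.048, 0.999, 0.0]
wrist_force: [-1.3, 1.2, 0.1]
opening: 0.705
clock: 7.4
tcp_pos: [594.6, -100.3, 15.2]
tcp_rot: [-0.001, 0.048, 0.999, 0.0]
wrist_force: [-3.4, -0.9, 0.9]
opening: 0.703
[ 594.63486631 -100.34448142   15.1594282 ] [-9.39222199e-04  4.78987163e-02  9.98851756e-01  1.32363108e-05] [-3.41744861 -0.85817456  0.881358  ]
```

View pics/l5z.png

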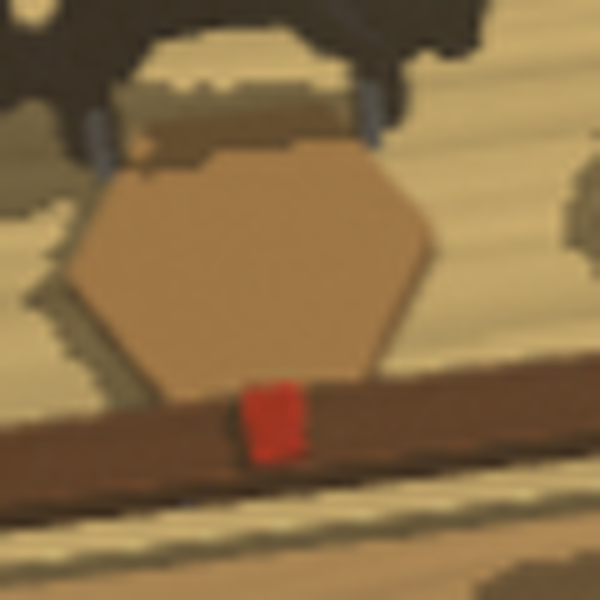

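```bash
python3 - <<'E'
from h import *
np.set_printoptions(precision=1,suppress=True)
S=lambda p,z:px2w("scene",(np.array(p)+.5)/10-.5+np.array([255,195]),z)
ex=np.array([.9955,-.0949]);ey=np.array([.0949,.9955])
B=lambda w:np.stack([w@ex,w@ey],1)
blk=B(S([[275,424]],37))
h=B(S([[68,272],[435,241],[338,105],[135,146]],29))
print(h-blk, h[:2].mean(0)-blk,h[2:].mean(0)-blk)
for u in (68,435):
  print(np.degrees(np.arctan2(*(h[1]-h[0]))),np.degrees(np.arctan2(*(h[2]-h[3]))))
E
```

```text
[[-52.3 -46.8]
 [-48.3  44.4]
 [-90.4  24.7]
 [-85.7 -27.4]] [[-50.3  -1.2]] [[-88.   -1.3]]
2.504478386654226 -5.24621444523951
2.504478386654226 -5.24621444523951
```

```bash
python3 -m pendant '0.06 -0.004 0.0004 0 0 0 0;0.06 -0.01 0.001 0 0 0 0;0.06 -0.015 0.0014 0 0 0 0;0.06 -0.015 0.0014 0 0 0 0;0.06 -0.015 0.0014 0 0 0 0;0.035 -0.015 0.0014 0.02 0 0 0;0.035 -0.015 0.0014 0.04 0 0 0;0.035 -0.01 0 0.045 0 0 0;0.035 0 0 0.045 0 0 0;0.035 0 0 0 0 0 0;0.035 0 0 0 0 0 0'
python3 look.py l6 310 230
python3 - <<'E'
from h import *
im=cv2.imread("pics/l6_wrist.png")[210:360,220:420]
cv2.imwrite("pics/l6z.png",cv2.resize(im,None,fx=4,fy=4,interpolation=cv2.INTER_CUBIC))
E
```

```text
clock: 8.65
tcp_pos: [497.5, -91.8, 166.7]
tcp_rot: [0.002, 0.048, 0.999, -0.0]
wrist_force: [-0.2, 0.7, -0.6]
opening: 0.41
[497.50674019 -91.81029292 166.72593208] [ 2.24746613e-03  4.76531970e-02  9.98861413e-01 -7.40414012e-06] [-0.16732913  0.72466236 -0.60811851]
```

View pics/l6_wrist.png

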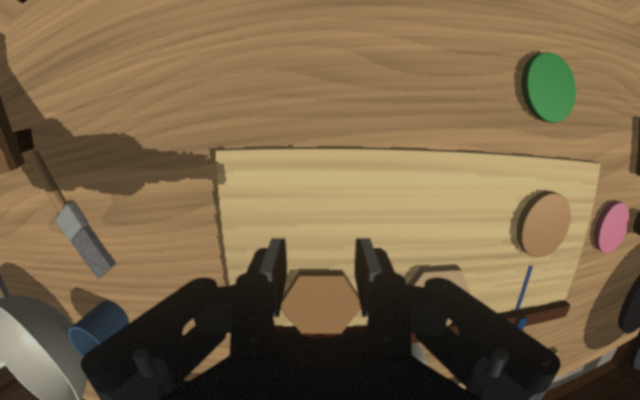

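View pics/l6z.png

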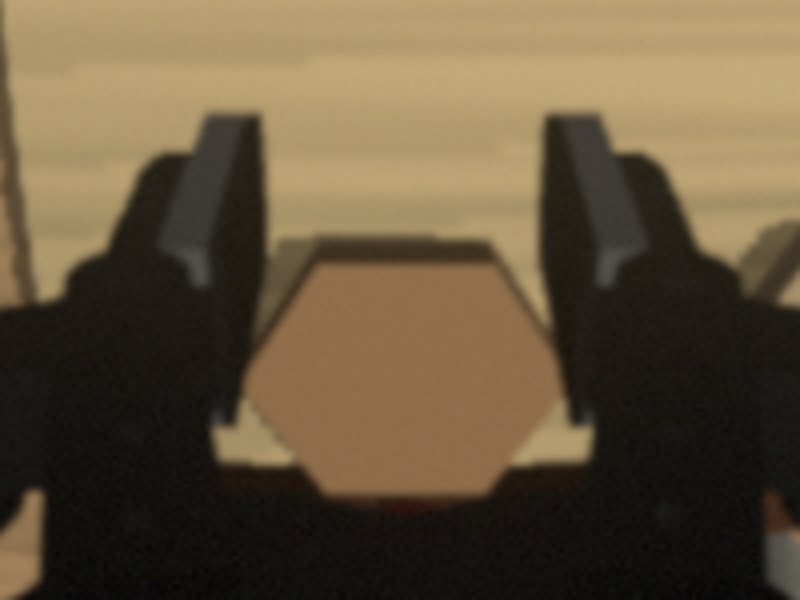

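View pics/l6.png

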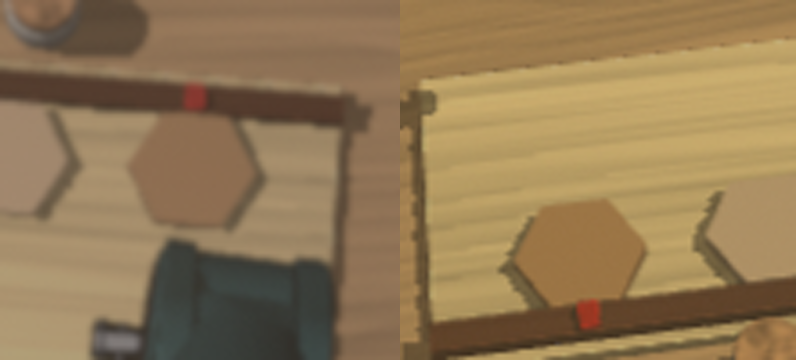

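```bash
python3 - <<'E'
from h import *
im=cv2.imread("pics/l6_top.png")[155:205,330:395]
cv2.imwrite("pics/l6t.png",cv2.resize(im,None,fx=12,fy=12,interpolation=cv2.INTER_CUBIC))
im=cv2.imread("pics/l6_scene.png")[195:255,255:315]
cv2.imwrite("pics/l6s.png",cv2.resize(im,None,fx=10,fy=10,interpolation=cv2.INTER_CUBIC))
E
```

```text
(no output)
```

View pics/l6t.png

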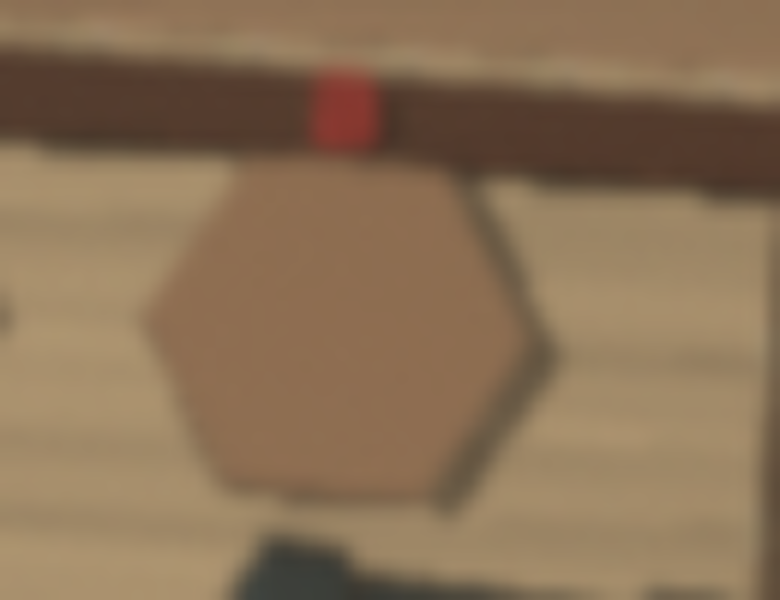

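View pics/l6s.png

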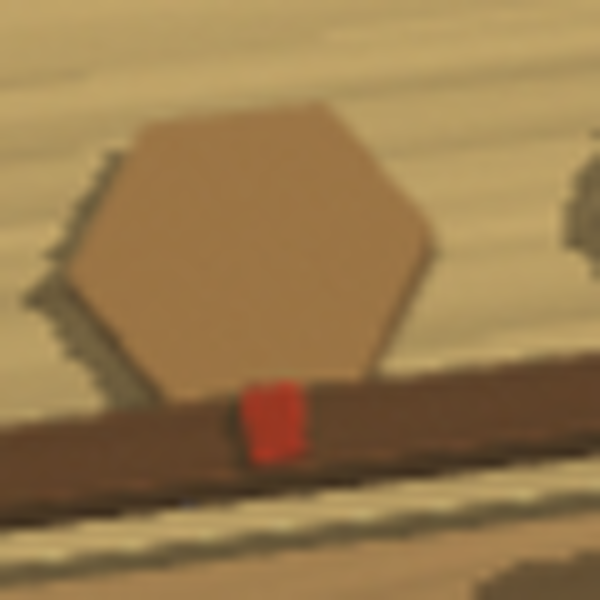

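```bash
python3 - <<'E'
from h import *
np.set_printoptions(precision=1,suppress=True)
S=lambda p,z:px2w("scene",(np.array(p)+.5)/10-.5+np.array([255,195]),z)
T=lambda p,z:px2w("top",(np.array(p)+.5)/12-.5+np.array([330,155]),z)
ex=np.array([.9955,-.0949]);ey=np.array([.0949,.9955])
B=lambda w:np.stack([w@ex,w@ey],1)
red=np.array([[672.4,-106.5]])
print("red nominal",B(red), "line start top earlier", B(px2w("top",(np.array([[600,122],[594,221]])+.5)/4.2-.5+np.array([215,140]),15)))
for f,b,h in ((T,[[347,112]],[[147,322],[222,488],[435,503],[530,340]]),(S,[[275,424]],[[68,272],[140,128],[325,102],[435,241]])):
    blk=B(f(b,37)); print("block",blk)
    h=B(f(h,29)); print(h-blk); m=h[[0,3]].mean(0)
    print("ctr",(m-blk)[0],(h[1:3].mean(0)-blk)[0],"tilt LR %.1f rear %.1f"%tuple(np.degrees(np.arctan((a[0]-b[0])/(a[1]-b[1]))) for a,b in((h[0],h[3]),(h[1],h[2]))))
d=np.load("l6.npz"); pose=(d["p"],d["q"])
w=B(px2w("wrist",(np.array([[243,385],[318,263],[491,261],[563,393],[490,495],[325,495]])+.5)/4-.5+np.array([220,210]),29,pose))
print("wrist",w-B(red),(w.mean(0)-B(red)))
E
```

```text
red nominal [[679.5 -42.2]] line start top earlier [[678.8 -41.5]
 [610.2 -42.1]]
block [[689.2 -42.1]]
[[-52.5  43.5]
 [-90.8  22.9]
 [-90.6 -27.7]
 [-50.1 -47.6]]
ctr [-51.3  -2.1] [-90.7  -2.4] tilt LR -1.6 rear -0.2
block [[693.4 -41.5]]
[[-52.3 -46.8]
 [-90.7 -25.7]
 [-91.8  21.5]
 [-48.3  44.4]]
ctr [-50.3  -1.2] [-91.2  -2.1] tilt LR 2.5 rear -1.3
wrist [[-40.7 -46.7]
 [-81.1 -24.5]
 [-81.7  20.5]
 [-37.8  42. ]
 [  0.   23. ]
 [ -0.1 -25.2]] [[-40.2  -1.8]]
```

```bash
python3 -m pendant '0.06 0 0.0007 -0.038 0 0 0;0.06 0 0.0007 -0.038 0 0 0;0.06 0 0.0007 -0.038 0 0 0;0.06 0 0.0006 -0.0374 0 0 0;0.06 0.015 -0.0014 0 0 0 0;0.06 0.015 -0.0014 0 0 0 0;0.06 0.015 -0.0014 0 0 0 0;0.06 0.015 -0.0014 0 0 0 0;0.06 0.012 -0.0012 0 0 0 0;0.06 0.01 -0.001 0 0 0 0;0.06 0 0 0 0 0 0;0.06 0 0 0 0 0 0'
```

```text
clock: 10.0
tcp_pos: [577.7, -96.9, 13.4]
tcp_rot: [-0.001, 0.048, 0.999, 0.0]
wrist_force: [-1.4, -0.4, 0.1]
opening: 0.705
```

```bash
python3 -m pendant '0.06 0.004 -0.0004 0.002 0 0 0;0.06 0.004 -0.0004 0 0 0 0;0.06 0.003 -0.0003 0 0 0 0;0.06 0.002 -0.0001 0 0 0 0;0.06 0 0 0 0 0 0'
python3 -m pendant '0.06 0.002 -0.0002 0 0 0 0;0.06 0.0015 -0.0001 0 0 0 0;0.06 0 0 0 0 0 0'
```

```text
clock: 10.5
tcp_pos: [591.6, -98.4, 15.9]
tcp_rot: [-0.0, 0.048, 0.999, -0.0]
wrist_force: [-0.1, -0.5, -0.0]
opening: 0.702
clock: 10.8
tcp_pos: [593.3, -99.1, 15.5]
tcp_rot: [-0.002, 0.048, 0.999, -0.0]
wrist_force: [-4.0, -1.3, 1.1]
opening: 0.7
```

```bash
python3 -m pendant '0.06 0 0.001 0 0 0 0;0.06 0.001 0.0003 0 0 0 0;0.06 0 0 0 0 0 0'
python3 look.py l7 310 230
python3 - <<'E'
from h import *
im=cv2.imread("pics/l7_scene.png")[195:255,255:315]
cv2.imwrite("pics/l7s.png",cv2.resize(im,None,fx=10,fy=10,interpolation=cv2.INTER_CUBIC))
E
```

```text
clock: 11.1
tcp_pos: [593.5, -98.2, 15.5]
tcp_rot: [-0.002, 0.049, 0.999, -0.0]
wrist_force: [-5.6, -3.1, 1.5]
opening: 0.704
[593.47605888 -98.24484185  15.4881939 ] [-2.37115253e-03  4.85774729e-02  9.98816501e-01 -4.52054530e-04] [-5.64773847 -3.07097334  1.45923226]
```

View pics/l7s.png

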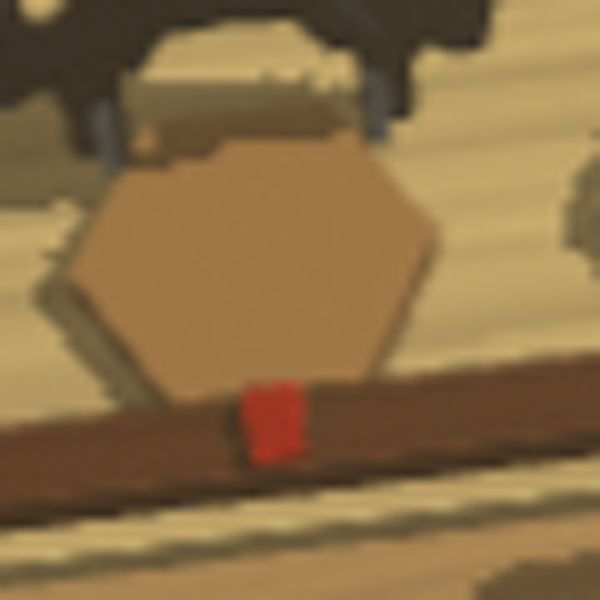

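```bash
python3 -m pendant '0.06 -0.002 0.0008 0 0 0 0;0.06 0 0.001 0 0 0 0;0.06 0 0 0 0 0 0'
python3 -m pendant '0.06 0 0.001 0 0 0 0;0.06 0 0 0 0 0 0'
```

```text
clock: 11.55
tcp_pos: [593.7, -95.0, 15.7]
tcp_rot: [-0.0, 0.048, 0.999, 0.0]
wrist_force: [-3.9, -1.5, 0.2]
opening: 0.702
clock: 11.75
tcp_pos: [593.8, -94.1, 15.8]
tcp_rot: [-0.0, 0.048, 0.999, 0.0]
wrist_force: [-3.4, -1.0, -0.9]
opening: 0.7
```

```bash
python3 look.py l8 310 230
python3 - <<'E'
from h import *
im=cv2.imread("pics/l8_scene.png")[195:255,255:315]
cv2.imwrite("pics/l8s.png",cv2.resize(im,None,fx=10,fy=10,interpolation=cv2.INTER_CUBIC))
E
```

```text
[593.79443957 -94.12806022  15.78463049] [-3.20719612e-04  4.76859900e-02  9.98862321e-01  8.49688342e-05] [-3.35668612 -1.02667482 -0.9433394 ]
```

View pics/l8s.png

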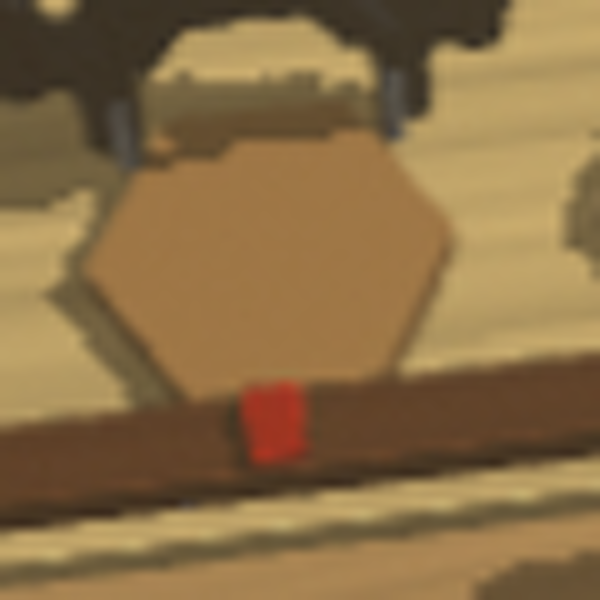

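```bash
python3 -m pendant '0.06 0 -0.0015 0 0 0 0;0.06 0 -0.0015 0 0 0 0;0.06 0 -0.001 0 0 0 0;0.06 0 0 0 0 0 0'
python3 look.py l9 310 230
python3 - <<'E'
from h import *
im=cv2.imread("pics/l9_scene.png")[195:255,255:315]
cv2.imwrite("pics/l9s.png",cv2.resize(im,None,fx=10,fy=10,interpolation=cv2.INTER_CUBIC))
E
```

```text
clock: 12.3
tcp_pos: [594.8, -97.5, 16.1]
tcp_rot: [0.001, 0.047, 0.999, 0.0]
wrist_force: [-1.7, 1.5, -0.6]
opening: 0.707
[594.84477831 -97.52761282  16.05375054] [6.42376460e-04 4.72311267e-02 9.98883682e-01 4.45295809e-04] [-1.74902237  1.45974508 -0.56598028]
```

View pics/l9s.png

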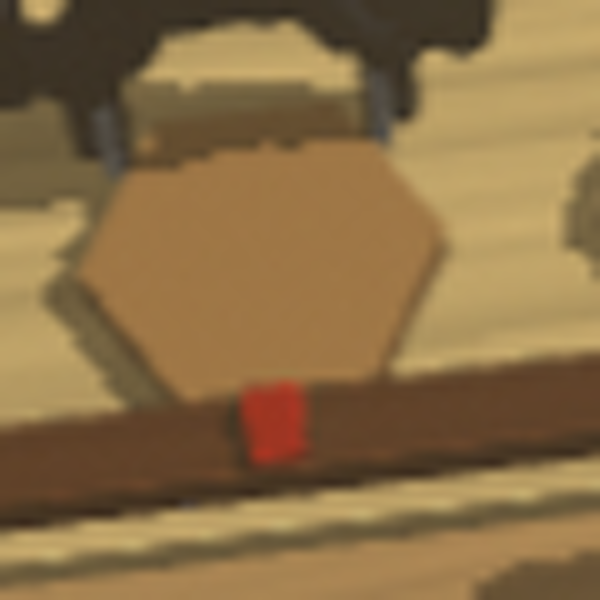

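```bash
python3 -m pendant '0.06 0 -0.001 0 0 0 0;0.06 0 0 0 0 0 0'
python3 -m pendant '0.06 -0.004 0.0004 0 0 0 0;0.06 -0.01 0.001 0 0 0 0;0.06 -0.015 0.0014 0 0 0 0;0.06 -0.015 0.0014 0 0 0 0;0.06 -0.015 0.0014 0 0 0 0;0.035 -0.015 0.0014 0.02 0 0 0;0.035 -0.015 0.0014 0.04 0 0 0;0.035 -0.01 0 0.045 0 0 0;0.035 0 0 0.045 0 0 0;0.035 0 0 0 0 0 0;0.035 0 0 0 0 0 0'
python3 look.py m1 310 230
python3 - <<'E'
from h import *
im=cv2.imread("pics/m1_wrist.png")[210:360,220:420]
cv2.imwrite("pics/m1w.png",cv2.resize(im,None,fx=4,fy=4,interpolation=cv2.INTER_CUBIC))
im=cv2.imread("pics/m1_top.png")[155:205,330:395]
cv2.imwrite("pics/m1t.png",cv2.resize(im,None,fx=12,fy=12,interpolation=cv2.INTER_CUBIC))
im=cv2.imread("pics/m1_scene.png")[195:255,255:315]
cv2.imwrite("pics/m1s.png",cv2.resize(im,None,fx=10,fy=10,interpolation=cv2.INTER_CUBIC))
E
```

```text
clock: 12.65
tcp_pos: [594.4, -99.5, 16.0]
tcp_rot: [0.0, 0.048, 0.999, -0.0]
wrist_force: [-2.0, 0.5, 0.7]
opening: 0.699
clock: 13.75
tcp_pos: [495.5, -91.6, 167.3]
tcp_rot: [0.002, 0.048, 0.999, -0.0]
wrist_force: [0.6, 0.6, -0.9]
opening: 0.411
[495.45904257 -91.57622816 167.26225122] [ 1.89345986e-03  4.82585163e-02  9.98833059e-01 -2.26989984e-04] [ 0.63747415  0.61250178 -0.86128692]
```

View pics/m1w.png

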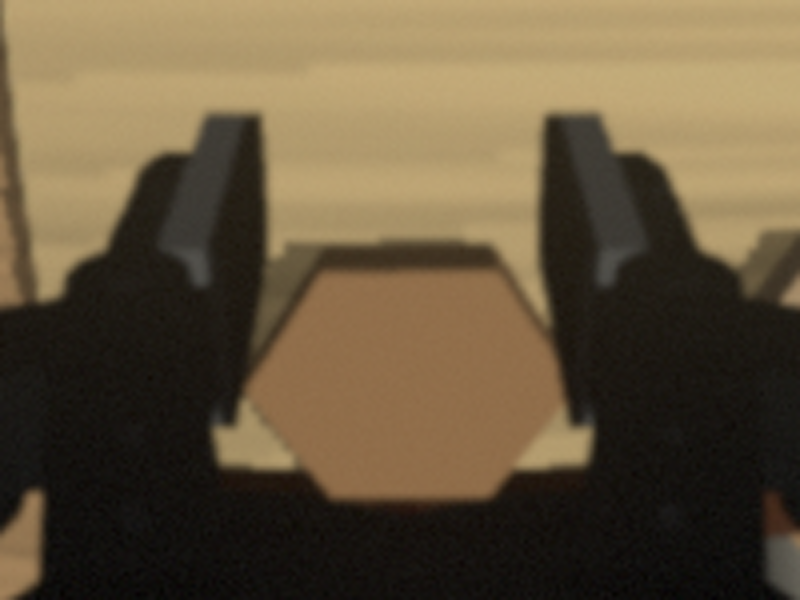

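View pics/m1t.png

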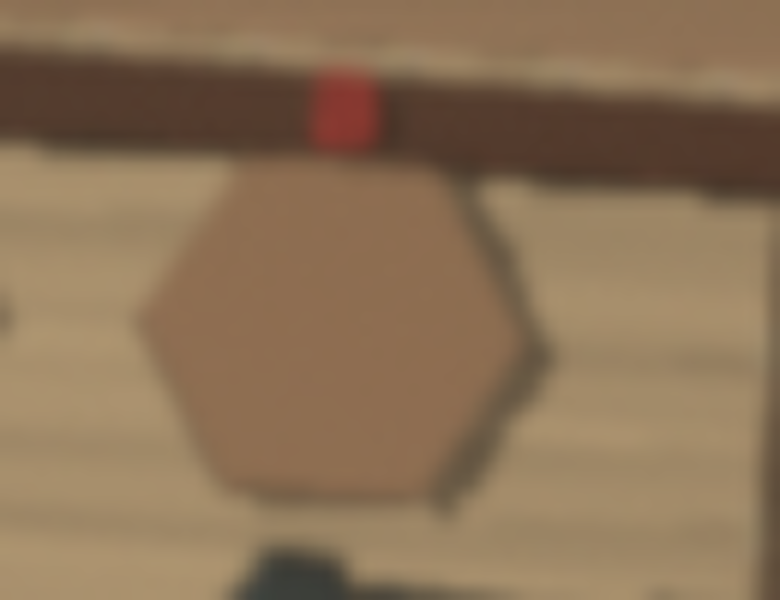

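View pics/m1s.png

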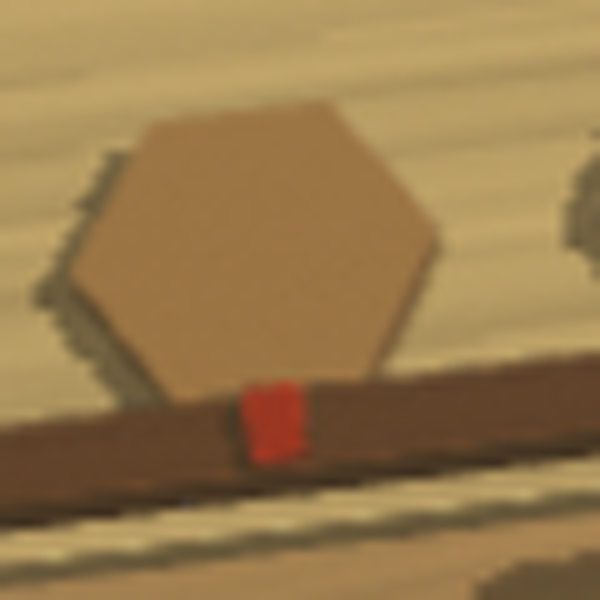

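```bash
python3 -m pendant '0.035 0 0.0005 -0.038 0 0 0;0.035 0 0.0005 -0.038 0 0 0;0.035 0 0 -0.038 0 0 0;0.035 0 0 -0.0345 0 0 0;0.035 0.02 -0.0019 0 0 0 0;0.035 0.02 -0.0019 0 0 0 0;0.035 0.02 -0.0019 0 0 0 0;0.035 0.014 -0.0013 0 0 0 0;0.035 0.005 -0.0005 0 0 0 0;0.035 0 0 0 0 0 0'
python3 -m pendant '0.035 0.003 -0.0003 0 0 0 0;0.035 0.002 -0.0002 0 0 0 0;0.035 0 0 0 0 0 0'
python3 -m pendant '0.035 0.002 -0.0002 0 0 0 0;0.035 0 0 0 0 0 0'
```

```text
clock: 14.9
tcp_pos: [573.6, -97.5, 16.1]
tcp_rot: [-0.001, 0.048, 0.999, 0.0]
wrist_force: [-0.5, -0.3, -0.5]
opening: 0.408
clock: 15.2
tcp_pos: [578.7, -98.0, 17.3]
tcp_rot: [-0.0, 0.048, 0.999, 0.0]
wrist_force: [-1.0, 0.4, 0.3]
opening: 0.409
clock: 15.4
tcp_pos: [581.3, -98.2, 17.6]
tcp_rot: [0.0, 0.048, 0.999, -0.0]
wrist_force: [0.2, -0.6, 0.4]
opening: 0.407
```

```bash
python3 -m pendant '0.035 0.0015 -0.0002 0 0 0 0;0.035 0 0 0 0 0 0'
python3 -m pendant '0.035 0.0015 -0.0001 0 0 0 0;0.035 0 0 0 0 0 0'
python3 -m pendant '0.035 0.0015 -0.0001 0 0 0 0;0.035 0 0 0 0 0 0'
```

```text
clock: 15.6
tcp_pos: [581.9, -98.3, 17.4]
tcp_rot: [-0.001, 0.048, 0.999, 0.0]
wrist_force: [-1.7, 0.0, 0.7]
opening: 0.411
clock: 15.8
tcp_pos: [582.1, -98.2, 17.2]
tcp_rot: [-0.002, 0.048, 0.999, 0.0]
wrist_force: [-4.3, 0.2, 2.7]
opening: 0.411
clock: 16.0
tcp_pos: [582.2, -98.1, 17.0]
tcp_rot: [-0.003, 0.048, 0.999, 0.0]
wrist_force: [-6.3, 1.1, 5.0]
opening: 0.414
```

```bash
python3 -m pendant '0.035 -0.006 0.0004 0 0 0 0;0.035 -0.015 0.0014 0 0 0 0;0.035 -0.02 0.002 0 0 0 0;0.06 -0.02 0.002 0.02 0 0 0;0.06 -0.02 0.002 0.04 0 0 0;0.06 -0.006 0.04 0.04 0 0 0;0.06 0 0.04 0.04 0 0 0;0.06 0 0.04 0.04 0 0 0;0.06 0 0.04 0.035 0 0 0;0.06 0 0.04 0 0 0 0;0.06 0 0.04 0 0 0 0;0.06 0 0.03 0 0 0 0'
python3 -m pendant '0.06 0 0 0 0 0 0;0.06 0 0 0 0 0 0'
python3 look.py r1 210 330
python3 - <<'E'
from h import *
im=cv2.imread("pics/r1_wrist.png")[170:340,220:420]
cv2.imwrite("pics/r1w.png",cv2.resize(im,None,fx=3.5,fy=3.5,interpolation=cv2.INTER_CUBIC))
E
```

```text
clock: 17.2
tcp_pos: [500.8, 166.3, 217.4]
tcp_rot: [0.003, 0.047, 0.999, 0.002]
wrist_force: [0.6, -0.1, -0.7]
opening: 0.702
clock: 17.4
tcp_pos: [500.2, 163.7, 216.5]
tcp_rot: [0.001, 0.047, 0.999, 0.0]
wrist_force: [0.0, -0.6, -0.1]
opening: 0.704
[500.19759567 163.67635325 216.47031617] [1.25813543e-03 4.69391326e-02 9.98896859e-01 4.47601939e-04] [ 0.01751418 -0.55587935 -0.06607933]
```

View pics/r1w.png

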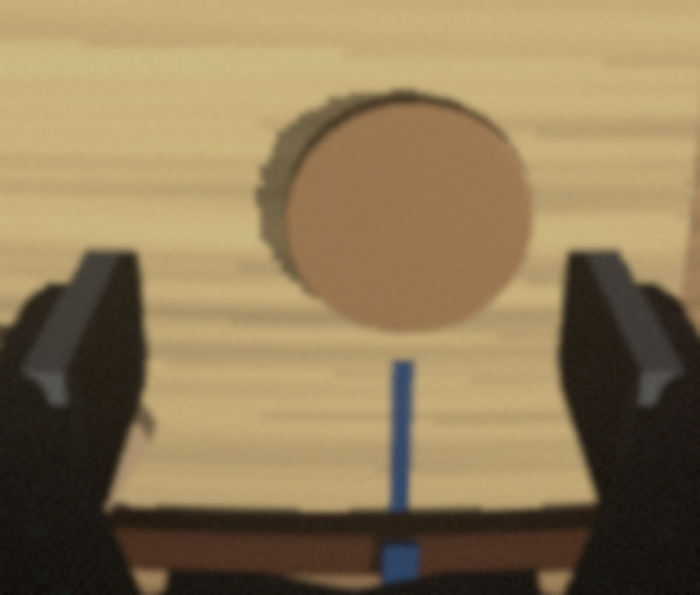

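View pics/r1.png

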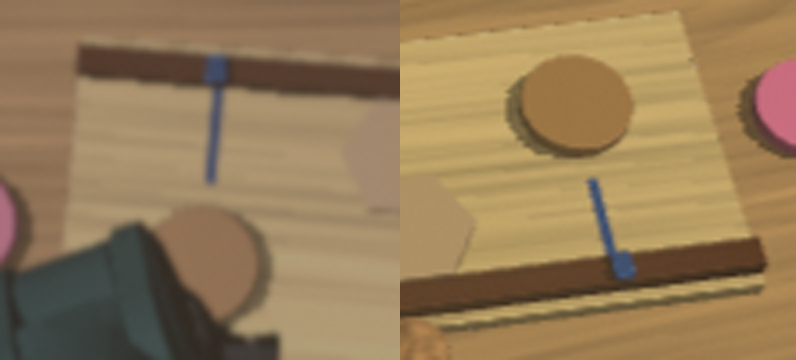

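```bash
python3 - <<'E'
from h import *
np.set_printoptions(precision=1,suppress=True)
ex=np.array([.9955,-.0949]);ey=np.array([.0949,.9955])
B=lambda w:np.stack([w@ex,w@ey],1)
d=np.load("r1.npz"); pose=(d["p"],d["q"])
W=lambda p,z:B(px2w("wrist",(np.array(p)+.5)/3.5-.5+np.array([220,170]),z,pose))
r=W([[287,215],[532,212],[408,101],[408,332],[318,140],[497,300]],29); print(r,r[:2].mean(0),r[2:4].mean(0))
print("line",W([[403,362],[400,508]],15),"batten",W([[115,507],[590,503]],15)); print("tcp",B(d["p"][None,:2]))
E
```

```text
[[546.8 188.7]
 [546.  269.7]
 [507.7 227.8]
 [590.6 229.4]
 [520.8 199.2]
 [578.5 259.6]] [546.4 229.2] [549.2 228.6]
line [[610.8 228.7]
 [678.6 229. ]] batten [[681.2 115.4]
 [679.2 305.1]]
tcp [[482.4 210.4]]
```

```bash
python3 -m pendant '0.06 0.0005 0.0062 -0.03 0 0 0;0.06 0.0005 0.0062 -0.038 0 0 0;0.06 0.0005 0.0062 -0.038 0 0 0;0.06 0 0 -0.038 0 0 0;0.06 0 0 -0.034 0 0 0;0.06 0 0 -0.023 0 0 0;0.06 0 0 0 0 0 0;0.06 0 0 0 0 0 0;0.06 0 0 0 0 0 0'
```

```text
clock: 18.45
tcp_pos: [502.0, 181.0, 16.5]
tcp_rot: [0.001, 0.048, 0.999, 0.0]
wrist_force: [-0.3, 0.3, -1.0]
opening: 0.703
```

```bash
python3 -m pendant '0.06 0.01 0.0005 -0.001 0 0 0;0.06 0.01 -0.001 0 0 0 0;0.06 0.005 -0.0005 0 0 0 0;0.06 0.005 -0.0005 0 0 0 0;0.06 0.005 -0.0005 0 0 0 0;0.06 0.006 -0.0006 0 0 0 0;0.06 0.006 -0.0006 0 0 0 0;0.06 0.006 -0.0006 0 0 0 0;0.06 0.006 -0.0005 0 0 0 0;0.06 0.006 -0.0005 0 0 0 0;0.06 0.006 -0.0005 0 0 0 0;0.06 0 0 0 0 0 0'
python3 look.py r2 210 330
```

```text
clock: 19.65
tcp_pos: [573.8, 175.8, 14.3]
tcp_rot: [0.001, 0.048, 0.999, 0.0]
wrist_force: [0.1, -0.4, 0.4]
opening: 0.706
[573.78147406 175.84703363  14.27183386] [1.37423676e-03 4.81739137e-02 9.98837989e-01 2.41317993e-04] [ 0.06107094 -0.38240523  0.43829469]
```

View pics/r2.png

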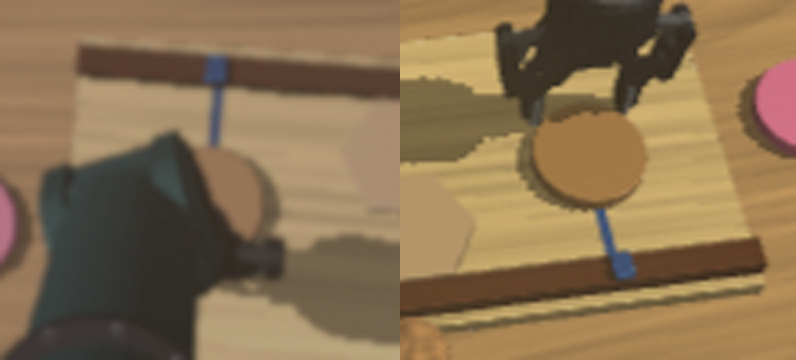

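```bash
python3 -m pendant '0.06 0.006 -0.0006 0.001 0 0 0;0.06 0.006 -0.0006 0 0 0 0;0.06 0.006 -0.0006 0 0 0 0;0.06 0.006 -0.0006 0 0 0 0;0.06 0.006 -0.0006 0 0 0 0;0.06 0.005 -0.0005 0 0 0 0;0.06 0 0 0 0 0 0'
python3 look.py r3 210 330
python3 - <<'E'
from h import *
im=cv2.imread("pics/r3_scene.png")[175:235,355:415]
cv2.imwrite("pics/r3s.png",cv2.resize(im,None,fx=10,fy=10,interpolation=cv2.INTER_CUBIC))
E
```

```text
clock: 20.5
tcp_pos: [608.2, 172.3, 15.3]
tcp_rot: [0.001, 0.048, 0.999, 0.0]
wrist_force: [-0.2, -0.7, 0.8]
opening: 0.703
[608.22053188 172.29611061  15.34876226] [8.89024480e-04 4.81513660e-02 9.98839644e-01 1.43602916e-04] [-0.1790198  -0.71498583  0.77067668]
```

View pics/r3s.png

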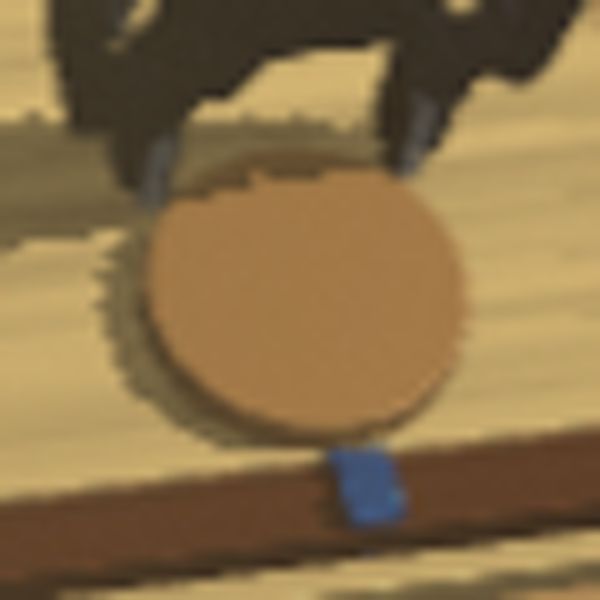

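```bash
python3 - <<'E'
from h import *
np.set_printoptions(precision=1,suppress=True)
S=lambda p,z:px2w("scene",(np.array(p)+.5)/10-.5+np.array([355,175]),z)
ex=np.array([.9955,-.0949]);ey=np.array([.0949,.9955])
B=lambda w:np.stack([w@ex,w@ey],1)
blk=B(S([[368,487]],37))
e=B(S([[147,275],[163,345],[220,405],[330,433],[420,398],[466,300],[440,225],[410,190],[164,215]],29))-blk
A=np.c_[2*e,np.ones(len(e))]; s=np.linalg.lstsq(A,(e**2).sum(1),rcond=None)[0]
print(blk,s[:2],np.sqrt(s[2]+s[0]**2+s[1]**2)); p=np.array([608.2,172.3]);print(p@ex,p@ey)
E
```

```text
[[693.9 228.6]] [-61.4   0.1] 41.23403851324651
589.11183 229.24283000000003
```

```bash
python3 -m pendant '0.06 0.003 -0.0003 0 0 0 0;0.06 0.003 -0.0003 0 0 0 0;0.06 0 0 0 0 0 0'
python3 -m pendant '0.06 0.0015 -0.0001 0 0 0 0;0.06 0 0 0 0 0 0'
python3 -m pendant '0.06 0.0015 -0.0001 0 0 0 0;0.06 0 0 0 0 0 0'
```

```text
clock: 20.95
tcp_pos: [613.2, 171.9, 15.2]
tcp_rot: [0.0, 0.048, 0.999, 0.0]
wrist_force: [-1.0, -0.2, -0.2]
opening: 0.699
clock: 21.15
tcp_pos: [614.3, 171.8, 15.2]
tcp_rot: [-0.0, 0.048, 0.999, -0.0]
wrist_force: [0.3, -0.2, 0.6]
opening: 0.701
clock: 21.35
tcp_pos: [615.9, 171.7, 15.2]
tcp_rot: [0.0, 0.048, 0.999, 0.0]
wrist_force: [-0.9, -0.5, -0.4]
opening: 0.704
```

```bash
python3 -m pendant '0.06 0.001 -0.0001 0 0 0 0;0.06 0 0 0 0 0 0'
python3 -m pendant '0.06 0.001 -0.0001 0 0 0 0;0.06 0 0 0 0 0 0'
python3 -m pendant '0.06 0.001 -0.0001 0 0 0 0;0.06 0 0 0 0 0 0'
```

```text
clock: 21.55
tcp_pos: [616.9, 171.6, 15.2]
tcp_rot: [0.0, 0.048, 0.999, 0.0]
wrist_force: [-1.1, 0.1, -0.2]
opening: 0.704
clock: 21.75
tcp_pos: [617.6, 171.5, 15.1]
tcp_rot: [-0.0, 0.048, 0.999, -0.0]
wrist_force: [-1.9, 0.6, 0.0]
opening: 0.701
clock: 21.95
tcp_pos: [617.8, 171.5, 15.0]
tcp_rot: [-0.001, 0.048, 0.999, -0.0]
wrist_force: [-2.1, 1.2, 0.7]
opening: 0.702
```

```bash
python3 -m pendant '0.06 0.001 -0.0001 0 0 0 0;0.06 0 0 0 0 0 0'
python3 -m pendant '0.06 -0.004 0.0004 0 0 0 0;0.06 -0.01 0.001 0 0 0 0;0.06 -0.015 0.0014 0 0 0 0;0.06 -0.015 0.0014 0 0 0 0;0.06 -0.015 0.0014 0 0 0 0;0.06 -0.015 0.0014 0.02 0 0 0;0.06 -0.015 0.0014 0.04 0 0 0;0.06 -0.02 0 0.04 0 0 0;0.06 -0.015 0 0.04 0 0 0;0.06 0 0 0.04 0 0 0;0.06 0 0 0 0 0 0;0.06 0 0 0 0 0 0'
python3 look.py r4 210 330
python3 - <<'E'
from h import *
im=cv2.imread("pics/r4_scene.png")[175:235,355:415]
a=cv2.resize(im,None,fx=10,fy=10,interpolation=cv2.INTER_CUBIC)
cv2.imwrite("pics/r4s.png",a)
im=cv2.imread("pics/r4_top.png")[145:200,235:300]
cv2.imwrite("pics/r4t.png",cv2.resize(im,None,fx=10,fy=10,interpolation=cv2.INTER_CUBIC))
im=cv2.imread("pics/r4_wrist.png")[170:340,220:420]
cv2.imwrite("pics/r4w.png",cv2.resize(im,None,fx=3.5,fy=3.5,interpolation=cv2.INTER_CUBIC))
E
```

```text
clock: 22.15
tcp_pos: [618.1, 171.4, 14.9]
tcp_rot: [-0.002, 0.048, 0.999, -0.0]
wrist_force: [-5.4, 1.1, 3.2]
opening: 0.702
clock: 23.35
tcp_pos: [497.1, 180.1, 196.6]
tcp_rot: [0.002, 0.048, 0.999, 0.001]
wrist_force: [-0.3, -0.6, -0.4]
opening: 0.703
[497.06312456 180.05895164 196.61670004] [0.00235133 0.04790561 0.99884854 0.00105808] [-0.25329813 -0.63125321 -0.38451462]
```

View pics/r4s.png

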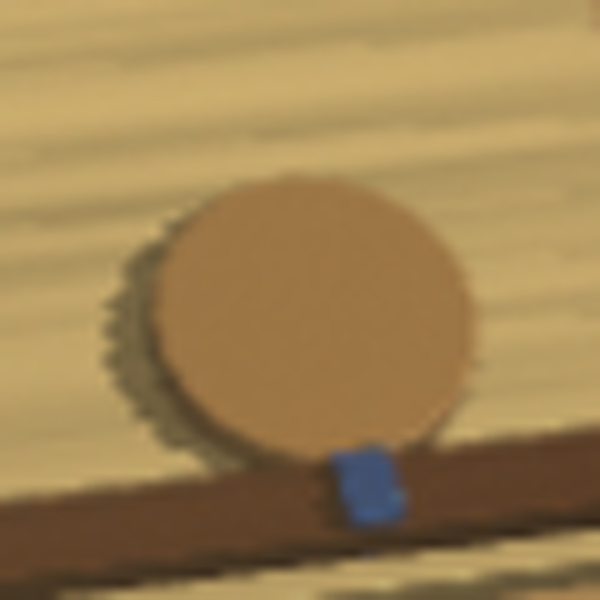

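View pics/r4t.png

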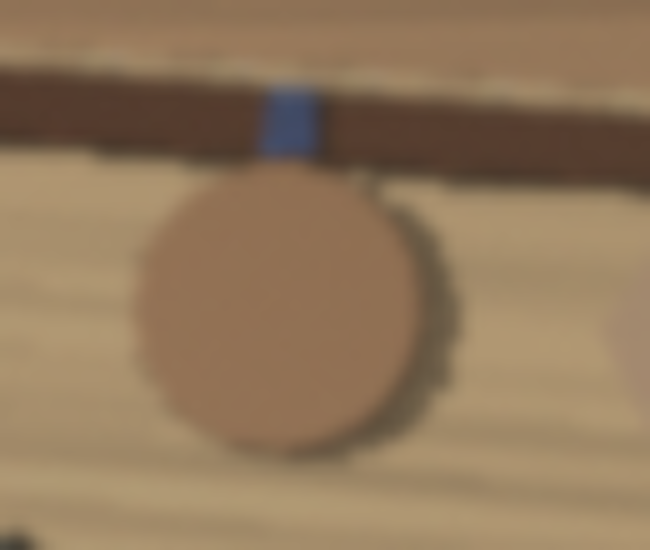

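View pics/r4w.png

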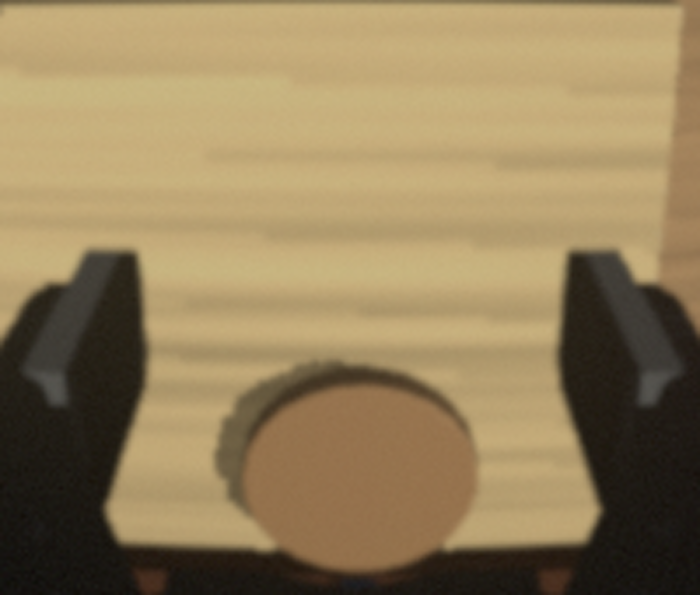

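```bash
python3 - <<'E'
from h import *
np.set_printoptions(precision=1,suppress=True)
ex=np.array([.9955,-.0949]);ey=np.array([.0949,.9955])
B=lambda w:np.stack([w@ex,w@ey],1)
S=lambda p,z:B(px2w("scene",(np.array(p)+.5)/10-.5+np.array([355,175]),z))
T=lambda p,z:B(px2w("top",(np.array(p)+.5)/10-.5+np.array([235,145]),z))
d=np.load("r4.npz"); pose=(d["p"],d["q"])
W=lambda p,z:B(px2w("wrist",(np.array(p)+.5)/3.5-.5+np.array([220,170]),z,pose))
def fit(e):
    s=np.linalg.lstsq(np.c_[2*e,np.ones(len(e))],(e**2).sum(1),rcond=None)[0]; return s[:2],np.sqrt(s[2]+s[0]**2+s[1]**2)
b=S([[368,487]],37);print("scene",fit(S([[155,310],[172,385],[230,440],[310,462],[476,320],[440,240],[300,176],[190,225]],29)-b))
b=T([[291,124]],37);print("top",fit(T([[136,305],[160,215],[280,163],[395,215],[420,310],[380,400],[280,450],[180,410]],29)-b))
print("wrist",fit(W([[244,475],[277,412],[362,383],[445,415],[477,470],[450,540],[275,545],[362,573]],29)-np.array([[679.5,229]])))
E
```

```text
scene (array([-52.4,   0.2]), np.float64(41.627630373855936))
top (array([-50.6,   0.7]), np.float64(41.29082030059884))
wrist (array([-42. ,  -0.1]), np.float64(41.588667076424855))
```

```bash
python3 - <<'E'
from h import *
cs=[("top",155,205,330,395,12),("scene",195,255,255,315,10)]
for c,a,b,e,f,s in cs:
    cv2.imwrite(f"pics/f_{c}.png",cv2.resize(cv2.imread(f"pics/r4_{c}.png")[a:b,e:f],None,fx=s,fy=s,interpolation=cv2.INTER_CUBIC))
E
```

```text
(no output)
```

View pics/f_top.png

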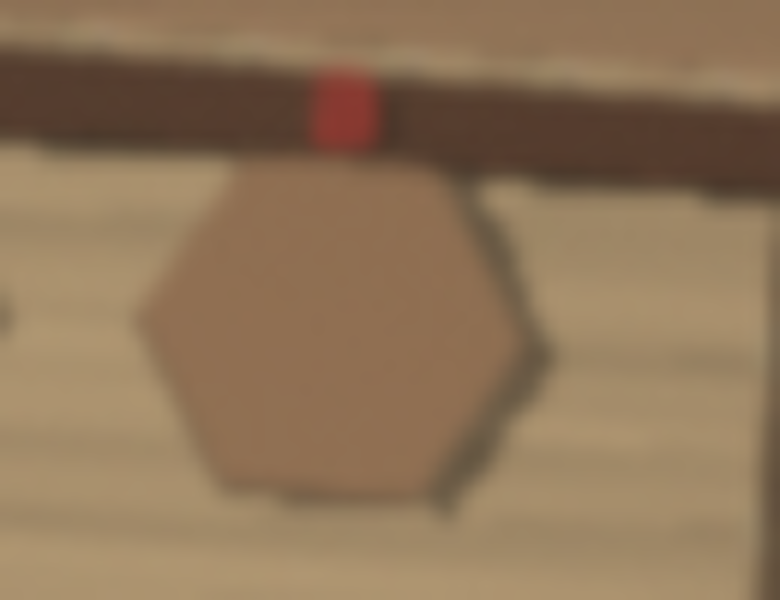

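View pics/f_scene.png

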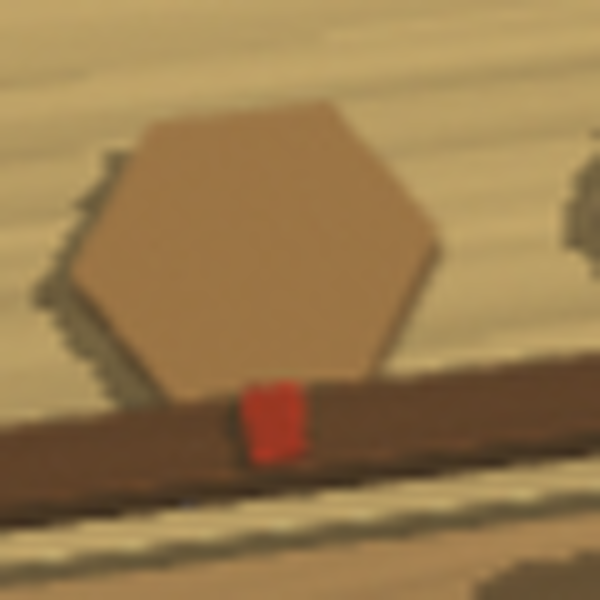

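View pics/r4_scene.png

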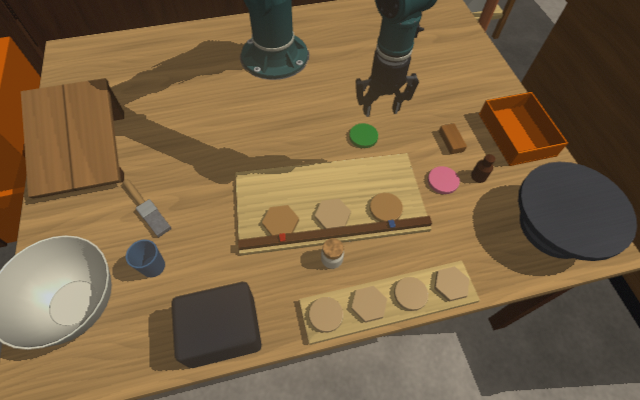

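The hex is unchanged, about 0.6 mm off centre, with its rear edge parallel to the batten. Everything else is in place and the arm is clear, so I hand in.

```bash
python3 -c "
from cell import manip
print(manip.job_done(), manip.get_obs()['clock'])"
```

```text
the job is handed in; nothing more can be done
the job is handed in; nothing more can be done
```

I pushed both tiles against the batten, the hexagonal one first and then the round one, and handed the job in at about 23.5 s. I only pushed them, cradled between the two part-open fingers. The highest wrist force in any readout was about 8 N.

- **Hexagonal tile:** its side is flush on the batten. A final push on its rear side raised the force to 6 N in line with the push without moving the tile. The last pictures put it about 0.6–0.8 mm off the red marker. It first ended about 2 mm off, so I slid it along the batten; that overshot by about 2.4 mm and I brought it back.
- **Round tile:** it is against the batten; the last push met resistance of about 5 N. The three cameras put it 0.2, 0.7 and −0.1 mm off the blue marker.
- **Everything else:** the last scene picture shows the finished tile, the jar and the other objects where they were. The gripper was well clear of everything.
- **Disagreement:** the scene camera read about 5 mm farther from the robot than the other two. I therefore judged contact with the batten by force and the sideways position relative to the marker blocks.

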